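Set and lock a lamp-stand leg for the photo corner

ROBOT

A 6-joint arm with a two-finger parallel gripper is mounted at the origin on the work surface. World frame = base frame: x ahead of the robot, y to its left, z up, the work surface at z = 0. Lengths are in mm, angles in rad, forces in N, time in s.
With the tool pointing down it reaches from about 400 to 925 mm from the base axis. Payload 12.5 kg.
Tool frame: the origin (TCP) lies on the centre line of the jaws, within the pads' length; the fingertips stand 8 mm ahead of it and the grasp point (between the pads) lies 11 mm behind it; z points along the fingers, x is the direction in which the jaws open and shut, and the axes are right-handed (so a half turn about z gives the same grasp; the last joint's range is limited). The gripper opens to 95 mm and grips with 3 to 60 N. Pads are 20 mm wide; open, the fingers measure 119 mm over their backs; the gripper's body (75 mm by 180 mm) begins 59 mm behind the grasp point.
Start: joints at [-1.289, 0.491, 1.559, -0, 1.092, -0.106], TCP at [236.369, -578.598, 222.661] pointing down, gripper open.
Joint ranges: [-3.1, 3.1], [-0.84, 2.19], [0.05, 2.79], [-1.13, 4.28], [0.06, 2.93], [-2.69, 2.69]. Speed limits (rad/s): [2.22, 2.22, 2.79, 3.14, 3.14, 3.14].

INTERFACE

Orientations are given as [roll, pitch, yaw] about the fixed x, y, z axes, in that order (R = Rz(yaw) Ry(pitch) Rx(roll)).
In Python, from cell import env gives the robot as it stands. The module is installed in compiled form; this text tells all that it offers.
- The arm moves only by the tool send_rows, never from a script. Its argument "moves" is a list that holds one entry, the list of rows, each a list of 6 numbers: the shift along the tool's x, y, z as a fraction of full scale, then the turn, a rotation vector about the tool's x, y, z as a fraction of full scale. A call has 1 to 12 rows; each row is the pose to reach, as a shift and turn from the pose commanded when the call began, along the tool's axes at that moment; what a row does not reach only later rows make up. Full scale, the value 1, is 0.3 m for a shift and 90 degrees for a turn. A row lasts 1/12 s, in which the tool goes at most 41.7 mm and 7.16 degrees, less where a joint would pass 70% of its speed; a pose out of reach is approached as far as the arm can. A call with a number of a shift or a turn outside -1 to 1 is refused whole. A call with a gripper value outside its range is refused whole. "grip" is the gripper's target within -1 to 1 (shut at 1, half-way at 0, fully open at -1), set as the call begins (left out, the last holds). The fingers move at their own pace and stop on an object; the grip force is fixed at half the most. Time passes only in rows, so rows that repeat a pose let the fingers close. It gives the time, the measured TCP pose, the force and the opening at its end, in the units of the state.
- env.state(): the state, without advancing time (a new reading comes with each control period).
- env.read_camera(name): name is "scene" or "top" or "wrist"; returns a dict with "image" (400x640x3 uint8, red, green, blue), "mtx" (3x3 intrinsics, pixels), "distortion" ([k1, k2, p1, p2, k3] as OpenCV has them; the pictures are not rectified), "T" (4x4, takes a point from camera to world coordinates); the wrist camera has in their place "mount" (4x4, takes a point from camera to tool coordinates, whose origin is the TCP and whose axes are the tool frame's). Camera axes: x right, y up, looking along -z (the intrinsics and any distortion apply to the point x, -y, -z); pixel columns grow to the right and rows downward; lengths in mm; the calibration is good to about 2 mm. A picture is of the moment at which its call begins: read the wrist's pose just before it. There is no depth.
- env.job_done(): hands the job in, once; it reports no verdict.
Trained networks look in the newest picture that a camera, given by its name, has taken for a name from the list of things; names that differ only in an ending like _2 or _b are one class to them, and where a whole thing is asked for, a point or a joint stands for the part that bears it (a point fixed in the world has none). Each returns a list of dicts, best first, with "confidence" (0 to 1); they miss things now and then, are a little off and sometimes report something else, mostly with a low value. They report only what shows in the picture. A call takes as long as a camera call.
- env.look_for(camera, thing): "xy" ([column, row] in pixels, amid what is visible of it).
- env.outline_of(camera, thing): "region" (400x640 bool, what is visible of it) and "xy" ([column, row] in pixels, amid what is visible of it).
The state is a dict: "t": time; "joints": joint angles; "qvel": joint speeds; "tau": joint torques, N m; "eef_pos": TCP position; "tcp_rot": TCP orientation; "ft_force": force on the tool from outside, world axes, zero at the start; "moment": the same for the moment, N m; "opening": opening from 0.0 (shut) to 1.0 (fully open).
Only numpy, scipy, OpenCV 4.12 (cv2) and the standard library are available. Lean on these libraries where they do the work, as an engineer would, in place of code of your own. Each camera call takes 0.05 s, during which the arm holds its last target. There are 200 camera calls.

TASK

The photo-corner lamp stand lies in its rest on the party table. Push its sliding leg out by the blue post until the leg clicks at its length mark (the red band has just come out of the black collar), then, holding the blue post so that the leg stays at the mark, slide the yellow cam lever fully closed towards the post. Finish still holding post and lever firmly squeezed between the fingers, and leave everything else on the table where it is.

Things in the scene. Friction and masses are not known exactly. Their poses are not given: they have to be found in the camera images.
- stand: Folded white lamp stand lying in a low fixed rest; it cannot move. Origin: on the table, straight under the mouth of the black collar from which the leg slides out. x is level, along the leg in the direction it slides out; z is up. Tube, folded legs and rest reach 300 mm towards -x, 60 mm to either side and at most 98 mm up; on the +x side there is only the leg.
- collar_mouth (a point): Centre of the mouth of the black collar (44 mm diameter, 35 mm long), 62 mm above the stand's origin, on the leg's axis; same axes as the stand. The aluminium leg (24 mm diameter, top 74 mm above the table) comes out here; its rubber foot ends 155 mm further in x plus the leg joint's value. The red band on the leg is 10 mm wide and lies just outside this mouth at the length mark.
- leg (a joint): How far the leg is slid out (m), 0 to 0.100; starts at 0 to 0.030. Length mark: 0.070, where a spring detent clicks, drawing the leg gently in over the last 2 to 3 mm. It slides with under 1 N of friction and stays where it is left; about 6 N push it into or out of the detent, so pushing the lever alone (12 N) shoves the leg off its mark.
- cam (a joint): How far the yellow cam lever is closed (m): 0 open, 0.012 fully closed at its stop; starts within 2 mm of open. It rides on the leg and slides along it towards the blue post (the stand's -x) against about 12 N of friction; it stays where it is left.
- post_mid (a point): Blue upright post fixed to the leg: 10 mm thick along the stand's x, 26 mm wide in y, top 118 mm above the table, its foot (30 mm wide) up to 77 mm. Finger room on its collar side: 50 mm plus the leg joint's value. This point is in its middle, 98 mm above the table, at the stand's x = 0.055 + leg joint; axes as the stand's.
- tab_mid (a point): Yellow upright tab of the cam lever, beyond the post as seen from the collar and of the same size (10 mm thick, 26 mm wide, top 118 mm above the table). This point is in its middle, 98 mm above the table, at the stand's x = 0.081 + leg joint - cam joint; axes as the stand's. Outer face of post to outer face of tab: 36 mm open, 24 mm closed.
- tub_green: Lidded snack tub with green label, 68 mm diameter, 55 mm tall, standing loose beside the leg; leave alone. Origin at the centre of its underside.
- tub_blue: Lidded snack tub with blue label, 68 mm diameter, 55 mm tall, standing loose beside the stand; leave alone. Origin at the centre of its underside.
- phone_clip: Black and grey phone clip, 60 x 50 x 38 mm, lying loose beside the stand; leave alone. Origin at the centre of its underside.
- gift_orange: Orange gift box with green ribbon, 90 x 90 x 80 mm, loose; leave alone. Origin at the centre of its underside.
- party_cup: Red party cup, 76 mm diameter, 90 mm tall, loose; leave alone. Origin at the centre of its underside.
- plate: White plate, 150 mm diameter, 14 mm high, loose; leave alone. Origin at the centre of its underside.

How it is judged:
By the outcome, as a careful person would: the job done as asked, in the order asked, and still so for the second after the job is handed in, while the arm keeps its last pose, push and grip.
It also fails if it takes over 45 s, if anything falls off the work surface, if the arm or the gripper's body presses on something with over 40 N, if the wrist force passes 120 N, or if a joint passes its speed limit or range.

## Working session

There is one attempt and no reset: what is moved stays moved. The work goes in short steps, Python scripts to look and compute and a tool call to move; the robot and the scene stay as the last step left them, time stands still between calls to the robot, and variables do not carry over. Pictures are saved under pics/ and viewed, about 8 in all and at most 12, crops included, and the job is handed in when it is done.

Besides the shell and the picture viewer there is one more tool, called after ">>>" by a JSON object that holds its "fn" and its "kwargs", one argument or row to a line. send_rows: Moves the arm, as the interface text tells. Its arguments: {"type":"object","properties":{"moves":{"type":"array","items":{"type":"array","items":{"type":"array","items":{"type":"number"}}}},"grip":{"type":"number"}},"required":["moves"]}

```bash
mkdir -p pics
cat > h.py <<'E'
import numpy as np,cv2
from cell import env
from scipy.spatial.transform import Rotation as R
def camT(c,s=None):
    if 'T' in c: return np.array(c['T'])
    T=np.eye(4);T[:3,:3]=R.from_euler('xyz',s['tcp_rot']).as_matrix();T[:3,3]=s['eef_pos']
    return T@np.array(c['mount'])
def onz(c,T,px,z):
    u=cv2.undistortPoints(np.array([[px]],float),np.array(c['mtx']),np.array(c['distortion']))[0,0]
    d=T[:3,:3]@np.array([u[0],-u[1],-1]);o=T[:3,3]
    return o+d*(z-o[2])/d[2]
def save(c,n): cv2.imwrite('pics/'+n,c['image'][:,:,::-1])
def proj(c,T,P):
    p=(np.linalg.inv(T)@np.append(P,1))[:3]
    return cv2.projectPoints(np.array([[p[0],-p[1],-p[2]]]),np.zeros(3),np.zeros(3),np.array(c['mtx']),np.array(c['distortion']))[0].ravel()
E
python3 - <<'E'
from h import *
s=env.state();print(s)
for n in ['top','scene']:
    c=env.read_camera(n);T=camT(c);save(c,n+'1.png');print(n,T[:3,3].round())
    for th,z in [('post_mid',98),('tab_mid',98),('collar_mouth',62),('stand',60),('leg',62),('tub_green',28),('tub_blue',28),('phone_clip',19),('gift_orange',40),('party_cup',45)]:
        for r in env.look_for(n,th)[:2]: print(th,np.round(r['xy']),round(r['confidence'],2),onz(c,T,r['xy'],z).round())
E
```

```text
{'t': 0.0, 'joints': array([-1.28864467e+00,  4.91559395e-01,  1.55948629e+00,  9.71556306e-07,
        1.09169350e+00, -1.05577851e-01]), 'qvel': array([ 2.52811072e-04,  2.41234043e-03, -4.43349293e-05,  7.56650348e-04,
        1.84443447e-04, -4.46332694e-04]), 'tau': array([-1.96859124e-03, -6.12659740e+01, -2.58184272e+01,  6.91789761e-02,
        4.82332672e-02, -9.20721982e-05]), 'eef_pos': array([ 236.26830665, -578.34939828,  222.04916244]), 'tcp_rot': array([-3.14147097e+00,  1.14005624e-03, -1.18306720e+00]), 'ft_force': array([-0.00091732,  0.34673613,  0.34348693]), 'moment': array([ 0.03088016, -0.07637105,  0.00058739]), 'opening': 0.9985544776522004}
top [ 484.  100. 1269.]
post_mid [366. 190.] 0.98 [569.  23.  98.]
tab_mid [366. 189.] 0.63 [573.  25.  98.]
collar_mouth [451. 206.] 0.84 [ 539. -186.   62.]
collar_mouth [368. 190.] 0.53 [573.  16.  62.]
stand [448. 209.] 0.83 [ 530. -177.   60.]
stand [385. 140.] 0.7 [697. -23.  60.]
leg [367. 187.] 0.78 [581.  18.  62.]
leg [452. 204.] 0.4 [ 542. -186.   62.]
tub_blue [437. 255.] 0.97 [ 416. -160.   28.]
phone_clip [446. 153.] 0.66 [ 673. -182.   19.]
gift_orange [230. 137.] 0.69 [700. 361.  40.]
party_cup [224. 259.] 0.95 [397. 364.  45.]
party_cup [448. 204.] 0.62 [ 543. -183.   45.]
scene [1008.  588.  967.]
post_mid [300. 181.] 0.83 [585.  37.  98.]
post_mid [302. 178.] 0.21 [577.  33.  98.]
tab_mid [304. 177.] 0.61 [569.  34.  98.]
collar_mouth [268. 144.] 0.71 [ 550. -157.   62.]
stand [268. 146.] 0.87 [ 554. -153.   60.]
leg [304. 182.] 0.83 [563.  22.  62.]
tub_green [255. 206.] 0.66 [700. -23.  28.]
tub_blue [304. 131.] 0.6 [ 413. -153.   28.]
phone_clip [230. 168.] 0.84 [ 672. -188.   19.]
gift_orange [354. 302.] 0.95 [696. 358.  40.]
party_cup [438. 225.] 0.65 [384. 355.  45.]
```

Run:
```python
import cv2
a=cv2.imread('pics/top1.png')[100:290,300:520];cv2.imwrite('pics/t1c.png',cv2.resize(a,None,fx=3.1,fy=3.1,interpolation=2))
a=cv2.imread('pics/scene1.png')[90:250,200:400];cv2.imwrite('pics/s1c.png',cv2.resize(a,None,fx=3.7,fy=3.7,interpolation=2))
```

```text
(no output)
```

View pics/t1c.png

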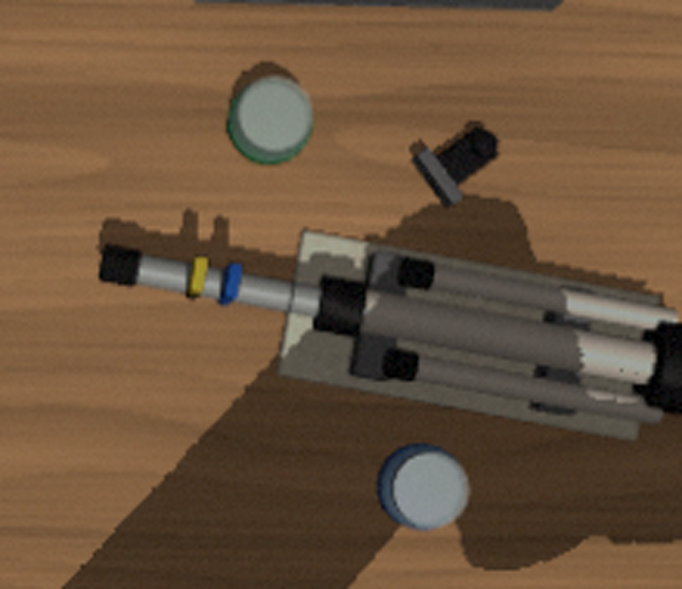

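View pics/s1c.png

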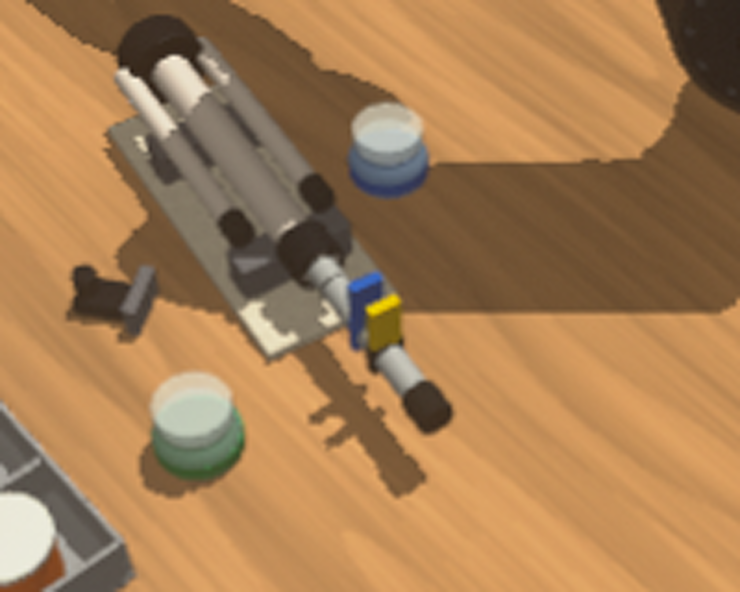

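The top crop shows the stand lying right of centre with its leg pointing left (+y). The blue post is at crop (232,283), full pixel about (375,191), and the yellow tab at crop (198,277), about (364,189). The mouth is near pixel (402,198) and the foot near (334,185). The tubs and clip are clear of the leg. Next I'll work out the axis.

```bash
cat >> h.py <<'E'
def blobs(im,box=None):
    h=cv2.cvtColor(im,cv2.COLOR_RGB2HSV);out={}
    for n,lo,hi in [('blue',(105,150,60),(128,255,255)),('yellow',(22,150,90),(34,255,255))]:
        m=cv2.inRange(h,lo,hi)
        if box: k=np.zeros_like(m);k[box[1]:box[3],box[0]:box[2]]=255;m&=k
        k,l,st,ce=cv2.connectedComponentsWithStats(m)
        if k>1: i=1+np.argmax(st[1:,4]);out[n]=(ce[i],st[i])
    return out
E
python3 - <<'E'
from h import *
c=env.read_camera('top');T=camT(c)
b=blobs(c['image'],(330,150,400,220))
for n in b: print(n,b[n][0].round(1),b[n][1],onz(c,T,b[n][0],110).round(1))
f=onz(c,T,[334.5,185.3],62);m=onz(c,T,[402.6,197.7],62);print(f.round(),m.round(),np.linalg.norm(f-m),np.arctan2(*(f-m)[1::-1]))
E
```

```text
blue [374.1 190.9] [371 185   7  13  52] [567.2   5.8 110. ]
yellow [363.8 187.9] [362 183   5  12  42] [573.8  29.8 110. ]
[582.  97.  62.] [555. -67.  62.] 166.68785170606972 1.4087905089938721
```

>>> {"fn": "send_rows", "kwargs": {
  "moves": [
    [[-0.71, -0.89, 0, 0, 0, 0], [-0.71, -0.89, 0, 0, 0, 0], [-0.71, -0.89, 0, 0, 0, 0], [-0.71, -0.89, 0, 0, 0, 0], [-0.71, -0.89, 0, 0, 0, 0], [-0.71, -0.89, 0, 0, 0, 0], [-0.71, -0.89, 0, 0, 0, 0], [-0.71, -0.89, 0, 0, 0, 0], [-0.71, -0.89, 0, 0, 0, 0], [-0.71, -0.89, 0, 0, 0, 0], [-0.71, -0.89, 0, 0, 0, 0]]
  ],
  "grip": -1
}}

```text
t: 2.07
eef_pos: [403.2, -280.6, 222.8]
tcp_rot: [-3.142, -0.001, -1.181]
ft_force: [0.6, -0.8, 0.3]
opening: 1.0
```

>>> {"fn": "send_rows", "kwargs": {
  "moves": [
    [[-0.71, -0.89, 0, 0, 0, 0.352], [-0.71, -0.89, 0, 0, 0, 0.352], [-0.71, -0.89, 0, 0, 0, 0.352], [-0.71, -0.89, 0, 0, 0, 0.352], [-0.71, -0.89, 0, 0, 0, 0.352], [-0.71, -0.89, 0, 0, 0, 0.352], [-0.71, -0.89, 0, 0, 0, 0.352], [-0.71, -0.89, 0, 0, 0, 0.352], [-0.71, -0.89, 0, 0, 0, 0.352], [-0.71, -0.89, 0, 0, 0, 0.352], [-0.71, -0.89, 0, 0, 0, 0.352], [-0.71, -0.89, 0, 0, 0, 0.352]]
  ]
}}

```text
t: 3.07
eef_pos: [569.5, 16.1, 222.3]
tcp_rot: [3.141, -0.0, -1.737]
ft_force: [0.6, -0.9, 1.2]
opening: 1.0
```

Run:
```python
from h import *
s=env.state();print(s['t'],s['eef_pos'],s['tcp_rot'],s['joints'])
c=env.read_camera('wrist');T=camT(c,s);save(c,'w1.png')
b=blobs(c['image'])
for n in b: print(n,b[n][0].round(1),b[n][1],onz(c,T,b[n][0],110).round(1))
for th,z in [('post_mid',98),('tab_mid',98),('collar_mouth',62)]:
    for r in env.look_for('wrist',th)[:2]: print(th,np.round(r['xy']),round(r['confidence'],2),onz(c,T,r['xy'],z).round())
```

```text
3.0667 [569.51056454  16.1156338  222.2915117 ] [ 3.14099514e+00 -4.39265344e-04 -1.73708916e+00] [-8.74545498e-02  4.13016755e-01  1.69694391e+00 -4.55282916e-04
  1.03226229e+00  1.64986837e+00]
blue [51.9  5.5] [ 16   0  67  14 508] [773.3 214.  110. ]
yellow [310.6 200.3] [305 184  12  33 338] [571.9  30.2 110. ]
post_mid [319. 194.] 0.7 [575.  22.  98.]
tab_mid [312. 202.] 0.59 [567.  30.  98.]
collar_mouth [492. 187.] 0.82 [ 541. -175.   62.]
```

View pics/w1.png

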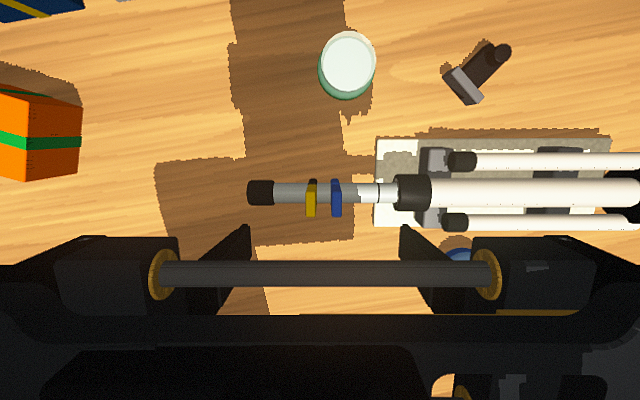

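The wrist view shows the leg level at row about 192, with the tab at (311,198) and the post at (336,197). The foot is at (260,192) and the collar at (412,191). The jaw axis is parallel to the leg.

```bash
cat >> h.py <<'E'
def meas(c,s,box):
    T=camT(c,s);b=blobs(c['image'],box);tc=np.linalg.inv(np.vstack([np.c_[R.from_euler('xyz',s['tcp_rot']).as_matrix(),s['eef_pos']],[0,0,0,1]]))
    for n in b:
        x,y,w,h,a=b[n][1]
        for lab,p in [('L',(x,y+h/2)),('R',(x+w,y+h/2)),('Top',(x+w/2,y))]:
            P=onz(c,T,p,112 if lab!='Top' else 118);print(n,lab,p,P.round(1),'tool',(tc@np.append(P,1))[:3].round(1))
E
python3 - <<'E'
from h import *
s=env.state();c=env.read_camera('wrist');meas(c,s,(280,165,370,230))
T=camT(c,s);print(T.round(3))
for p in [(260,192),(412,191),(600,192)]: print(onz(c,T,p,62).round(1))
E
```

```text
blue L (np.int32(332), np.float64(203.5)) [565.4   9.8 112. ] tool [  7.    2.9 110.7]
blue R (np.int32(342), np.float64(203.5)) [563.7   0.  112. ] tool [ 16.9   2.9 110.7]
blue Top (np.float64(337.0), np.int32(191)) [578.4   3.  118. ] tool [ 11.5 -11.1 104.7]
yellow L (np.int32(305), np.float64(200.5)) [572.9  35.8 112. ] tool [-19.9  -0.2 110.7]
yellow R (np.int32(317), np.float64(200.5)) [570.9  24.  112. ] tool [ -8.   -0.2 110.7]
yellow Top (np.float64(311.0), np.int32(184)) [589.3  26.4 118. ] tool [-13.4 -17.9 104.7]
[[-1.67000e-01  9.56000e-01  2.41000e-01  6.35675e+02]
 [-9.86000e-01 -1.62000e-01 -4.10000e-02  5.39900e+00]
 [ 0.00000e+00 -2.44000e-01  9.70000e-01  3.84388e+02]
 [ 0.00000e+00  0.00000e+00  0.00000e+00  1.00000e+00]]
[580.1  91.2  62. ]
[551.8 -83.6  62. ]
[ 514.5 -296.3   62. ]
```

>>> {"fn": "send_rows", "kwargs": {
  "moves": [
    [[-0.005, 0.007, 0.1, 0, 0, 0], [-0.005, 0.007, 0.2, 0, 0, 0], [-0.005, 0.007, 0.3, 0, 0, 0], [-0.005, 0.007, 0.36, 0, 0, 0], [-0.005, 0.007, 0.4, 0, 0, 0], [-0.005, 0.007, 0.43, 0, 0, 0], [-0.005, 0.007, 0.43, 0, 0, 0]]
  ],
  "grip": -1
}}

```text
t: 3.9
eef_pos: [567.1, 19.1, 92.2]
tcp_rot: [3.139, -0.0, -1.737]
ft_force: [0.2, 0.1, -0.1]
opening: 0.998
```

>>> {"fn": "send_rows", "kwargs": {
  "moves": [
    [[0, 0, 0, 0, 0, 0], [0, 0, 0, 0, 0, 0]]
  ],
  "grip": 0
}}

```text
t: 4.07
eef_pos: [568.2, 19.3, 94.5]
tcp_rot: [-3.14, 0.0, -1.736]
ft_force: [1.1, -0.1, -1.0]
opening: 0.911
```

>>> {"fn": "send_rows", "kwargs": {
  "moves": [
    [[0, 0, 0, 0, 0, 0], [0, 0, 0, 0, 0, 0], [0, 0, 0, 0, 0, 0], [0, 0, 0, 0, 0, 0], [0, 0, 0, 0, 0, 0], [0, 0, 0, 0, 0, 0], [0, 0, 0, 0, 0, 0], [0, 0, 0, 0, 0, 0]]
  ]
}}

```text
t: 4.73
eef_pos: [567.8, 19.5, 93.6]
tcp_rot: [3.142, -0.0, -1.736]
ft_force: [-1.2, -0.2, -0.6]
opening: 0.502
```

Run:
```python
from h import *
s=env.state();print(s['eef_pos'],s['tcp_rot'],s['ft_force'],s['opening'])
c=env.read_camera('wrist');save(c,'w2.png');meas(c,s,(250,100,420,350))
```

```text
[567.78812963  19.52310709  93.58612617] [ 3.14156801e+00 -7.83659131e-05 -1.73594128e+00] [-1.23850332 -0.15972648 -0.60427582] 0.5024232593309312
blue L (np.int32(339), np.float64(232.0)) [580.9   9.9 112. ] tool [  7.4 -14.5 -18.4]
blue R (np.int32(362), np.float64(232.0)) [578.9  -2.3 112. ] tool [ 19.7 -14.5 -18.4]
blue Top (np.float64(350.5), np.int32(204)) [596.9   1.9 118. ] tool [ 12.6 -31.6 -24.4]
yellow L (np.int32(295), np.float64(238.5)) [581.2  33.9 112. ] tool [-16.4 -10.8 -18.4]
yellow R (np.int32(316), np.float64(238.5)) [579.3  22.7 112. ] tool [ -5.  -10.8 -18.4]
yellow Top (np.float64(305.5), np.int32(216)) [594.4  25.3 118. ] tool [-10.1 -25.3 -24.4]
```

View pics/w2.png

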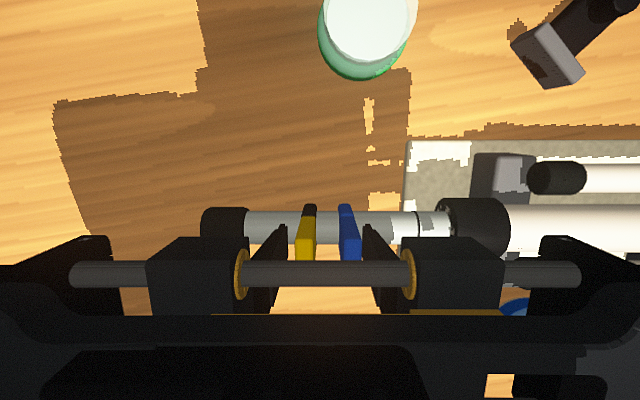

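The post and tab sit between the open fingers with about 5 mm of gap each side. Next I push along tool -x.

>>> {"fn": "send_rows", "kwargs": {
  "moves": [
    [[-0.02, 0, 0, 0, 0, 0], [-0.04, 0, 0, 0, 0, 0], [-0.06, 0, 0, 0, 0, 0], [-0.08, 0, 0, 0, 0, 0], [-0.1, 0, 0, 0, 0, 0], [-0.12, 0, 0, 0, 0, 0], [-0.14, 0, 0, 0, 0, 0], [-0.15, 0, 0, 0, 0, 0], [-0.15, 0, 0, 0, 0, 0], [-0.15, 0, 0, 0, 0, 0]]
  ]
}}

```text
t: 5.62
eef_pos: [575.1, 64.2, 93.6]
tcp_rot: [3.141, -0.0, -1.736]
ft_force: [0.4, 0.5, -1.1]
opening: 0.497
```

Run:
```python
from h import *
s=env.state();print(s['eef_pos'],s['ft_force'],s['opening'])
c=env.read_camera('wrist');save(c,'w3.png');meas(c,s,(250,100,420,350))
T=camT(c,s)
for r in env.look_for('wrist','collar_mouth')[:2]: print(r)
im=c['image'].astype(int);red=(im[...,0]>120)&(im[...,1]<70)&(im[...,2]<70);print(red.sum(),np.argwhere(red).mean(0) if red.any() else '')
```

```text
[575.13672986  64.15647811  93.60644193] [ 0.3963377   0.52842883 -1.13721066] 0.4966435207497239
blue L (np.int32(343), np.float64(232.0)) [587.9  52.4 112. ] tool [  9.5 -14.5 -18.4]
blue R (np.int32(368), np.float64(232.0)) [585.7  39.2 112. ] tool [ 22.9 -14.5 -18.4]
blue Top (np.float64(355.5), np.int32(204)) [603.8  44.  118. ] tool [ 15.1 -31.6 -24.4]
yellow L (np.int32(300), np.float64(238.5)) [588.   75.9 112. ] tool [-13.7 -10.8 -18.4]
yellow R (np.int32(320), np.float64(238.5)) [586.3  65.2 112. ] tool [ -2.9 -10.8 -18.4]
yellow Top (np.float64(310.0), np.int32(216)) [601.4  67.7 118. ] tool [ -7.8 -25.3 -24.4]
{'xy': [510.5, 211.6], 'confidence': 0.95}
901 [136.25749168   4.87347392]
```

View pics/w3.png

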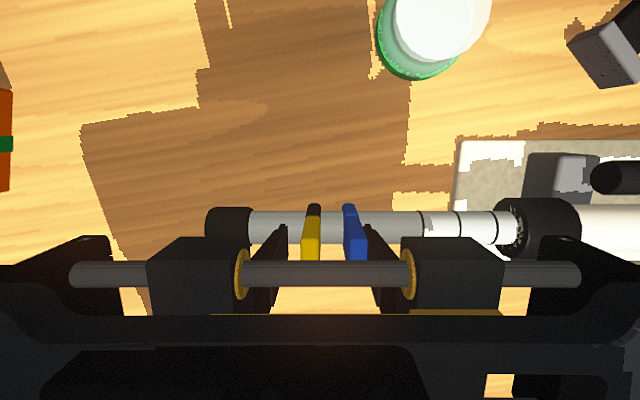

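The post now touches the collar-side finger, and the leg has moved about 42 mm. No red shows yet at the collar mouth (column about 500). I'll continue in small steps.

>>> {"fn": "send_rows", "kwargs": {
  "moves": [
    [[-0.01, 0, 0, 0, 0, 0], [-0.015, 0, 0, 0, 0, 0], [-0.015, 0, 0, 0, 0, 0]]
  ]
}}

```text
t: 5.97
eef_pos: [575.9, 68.2, 93.6]
tcp_rot: [3.142, -0.0, -1.736]
ft_force: [0.1, -0.3, -0.2]
opening: 0.501
```

```bash
cat >> h.py <<'E'
def chk(name=None):
    s=env.state();c=env.read_camera('wrist');b=blobs(c['image'],(250,100,420,350))
    print(round(s['t'],2),s['eef_pos'].round(2),s['ft_force'].round(1),round(s['opening']*95,1),*[(n,int(b[n][1][0]),int(b[n][1][0]+b[n][1][2]),b[n][0].round(1)) for n in b])
    im=c['image'];h=cv2.cvtColor(im,cv2.COLOR_RGB2HSV);m=((h[...,0]<8)|(h[...,0]>172))&(h[...,1]>120)&(h[...,2]>60);m[:,:430]=0;m[:190]=0;m[265:]=0;m[:,600:]=0
    p=np.argwhere(m);print('red',len(p),p.min(0) if len(p) else '',p.max(0) if len(p) else '')
    if name: cv2.imwrite('pics/'+name,cv2.resize(im[180:300,180:600,::-1],None,fx=1.9,fy=1.9))
E
python3 -c "
from h import *
chk()"
```

```text
5.97 [575.95  68.2   93.61] [ 0.1 -0.3 -0.2] 47.6 ('blue', 344, 370, array([357.4, 235.9])) ('yellow', 302, 322, array([312.3, 238.7]))
red 84 [210 510] [245 524]
```

>>> {"fn": "send_rows", "kwargs": {
  "moves": [
    [[-0.007, 0, 0, 0, 0, 0], [-0.007, 0, 0, 0, 0, 0]]
  ]
}}

```text
t: 6.18
eef_pos: [576.3, 70.5, 93.6]
tcp_rot: [-3.141, -0.0, -1.736]
ft_force: [0.2, -0.2, -0.3]
opening: 0.501
```

```bash
python3 -c "
from h import *
chk()"
```

```text
6.18 [576.35  70.55  93.65] [ 0.2 -0.2 -0.3] 47.6 ('blue', 343, 369, array([356.1, 235.1])) ('yellow', 301, 321, array([311.4, 238.8]))
red 245 [210 509] [245 528]
```

>>> {"fn": "send_rows", "kwargs": {
  "moves": [
    [[-0.007, 0, 0, 0, 0, 0], [-0.007, 0, 0, 0, 0, 0]]
  ]
}}

```text
t: 6.4
eef_pos: [576.7, 72.8, 93.6]
tcp_rot: [-3.142, 0.0, -1.736]
ft_force: [0.0, -0.4, 0.4]
opening: 0.5
```

```bash
python3 -c "
from h import *
chk('w4.png')"
```

```text
6.4 [576.68  72.8   93.61] [ 0.  -0.4  0.4] 47.5 ('blue', 343, 368, array([356. , 235.2])) ('yellow', 301, 321, array([311.2, 238.7]))
red 370 [210 509] [245 531]
```

View pics/w4.png

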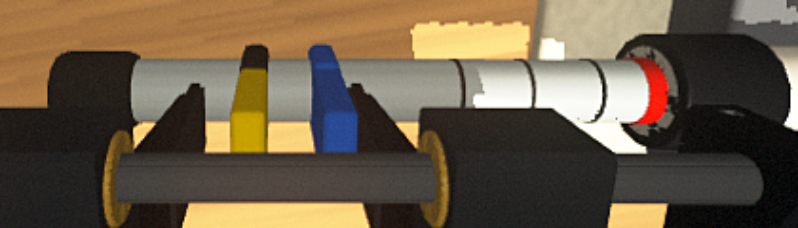

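The red band is emerging, with its left edge at crop column 640. The post sits against the right finger. I'll carry on with finer steps.

>>> {"fn": "send_rows", "kwargs": {
  "moves": [
    [[-0.005, 0, 0, 0, 0, 0], [-0.005, 0, 0, 0, 0, 0]]
  ]
}}

```text
t: 6.62
eef_pos: [576.9, 74.2, 93.6]
tcp_rot: [-3.142, 0.0, -1.736]
ft_force: [-0.5, 0.2, -0.3]
opening: 0.498
```

```bash
python3 -c "
from h import *
chk()"
```

```text
6.62 [576.91  74.22  93.61] [-0.5  0.2 -0.3] 47.3 ('blue', 343, 368, array([355.9, 235.1])) ('yellow', 301, 321, array([311.3, 238.7]))
red 447 [210 508] [245 534]
```

>>> {"fn": "send_rows", "kwargs": {
  "moves": [
    [[-0.005, 0, 0, 0, 0, 0], [-0.005, 0, 0, 0, 0, 0]]
  ]
}}

```text
t: 6.83
eef_pos: [577.2, 75.6, 93.6]
tcp_rot: [-3.141, -0.0, -1.736]
ft_force: [-0.2, -0.5, 0.0]
opening: 0.506
```

```bash
python3 -c "
from h import *
chk()"
```

```text
6.83 [577.16  75.63  93.62] [-0.2 -0.5  0. ] 48.0 ('blue', 343, 368, array([355.9, 235. ])) ('yellow', 301, 321, array([311.3, 238.7]))
red 519 [210 509] [245 536]
```

>>> {"fn": "send_rows", "kwargs": {
  "moves": [
    [[-0.004, 0, 0, 0, 0, 0], [-0.004, 0, 0, 0, 0, 0]]
  ]
}}

```text
t: 7.05
eef_pos: [577.4, 76.8, 93.6]
tcp_rot: [-3.142, -0.0, -1.736]
ft_force: [-0.9, 0.2, -0.5]
opening: 0.502
```

```bash
python3 -c "
from h import *
chk('w5.png')"
```

```text
7.05 [577.35  76.75  93.62] [-0.9  0.2 -0.5] 47.7 ('blue', 344, 370, array([357. , 235.3])) ('yellow', 302, 322, array([312.3, 238.8]))
red 551 [210 510] [245 537]
```

>>> {"fn": "send_rows", "kwargs": {
  "moves": [
    [[-0.004, 0, 0, 0, 0, 0], [-0.004, 0, 0, 0, 0, 0]]
  ]
}}

```text
t: 7.27
eef_pos: [577.5, 77.9, 93.6]
tcp_rot: [-3.142, -0.0, -1.736]
ft_force: [-0.0, -1.0, 0.1]
opening: 0.5
```

```bash
python3 -c "
from h import *
chk('w6.png')"
```

```text
7.27 [577.52  77.86  93.63] [-0.  -1.   0.1] 47.5 ('blue', 344, 370, array([357.2, 235.2])) ('yellow', 302, 322, array([312.3, 238.7]))
red 572 [210 509] [245 538]
```

View pics/w6.png

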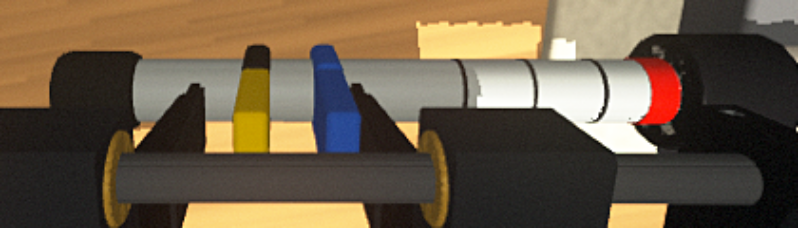

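The red band is nearly all out. I'll step 1 mm at a time and watch for the click.

>>> {"fn": "send_rows", "kwargs": {
  "moves": [
    [[-0.003, 0, 0, 0, 0, 0], [-0.003, 0, 0, 0, 0, 0]]
  ]
}}

```text
t: 7.48
eef_pos: [577.6, 78.5, 93.6]
tcp_rot: [3.142, -0.0, -1.736]
ft_force: [-0.1, -2.2, 0.2]
opening: 0.499
```

```bash
python3 -c "
from h import *
chk()"
```

```text
7.48 [577.61  78.53  93.6 ] [-0.1 -2.2  0.2] 47.4 ('blue', 344, 370, array([357.3, 235.2])) ('yellow', 303, 322, array([312.4, 238.7]))
red 553 [210 509] [245 538]
```

>>> {"fn": "send_rows", "kwargs": {
  "moves": [
    [[-0.003, 0, 0, 0, 0, 0], [-0.003, 0, 0, 0, 0, 0]]
  ]
}}

```text
t: 7.7
eef_pos: [577.8, 79.2, 93.6]
tcp_rot: [3.141, -0.001, -1.736]
ft_force: [-0.6, -5.3, 0.8]
opening: 0.498
```

```bash
python3 -c "
from h import *
chk('w7.png')"
```

```text
7.7 [577.75  79.23  93.6 ] [-0.6 -5.3  0.8] 47.3 ('blue', 344, 370, array([357.4, 235.1])) ('yellow', 303, 322, array([312.5, 238.8]))
red 544 [210 509] [245 538]
```

The force rose to 5 N after the red area peaked at tool y of about 77.5, so the leg is probably pushed just past the mark. I'll back the finger off and see whether the detent draws the leg back.

>>> {"fn": "send_rows", "kwargs": {
  "moves": [
    [[0.006, 0, 0, 0, 0, 0], [0.006, 0, 0, 0, 0, 0], [0.006, 0, 0, 0, 0, 0]]
  ]
}}

```text
t: 8.0
eef_pos: [577.6, 78.0, 93.6]
tcp_rot: [-3.141, 0.0, -1.736]
ft_force: [-1.1, 0.0, 0.6]
opening: 0.498
```

```bash
python3 -c "
from h import *
chk()"
```

```text
8.0 [577.56  77.97  93.63] [-1.1  0.   0.6] 47.3 ('blue', 343, 368, array([355.2, 235.1])) ('yellow', 300, 320, array([310.5, 238.8]))
red 545 [210 508] [245 536]
```

>>> {"fn": "send_rows", "kwargs": {
  "moves": [
    [[0.006, 0, 0, 0, 0, 0], [0.006, 0, 0, 0, 0, 0], [0.006, 0, 0, 0, 0, 0]]
  ]
}}

```text
t: 8.3
eef_pos: [577.2, 76.0, 93.6]
tcp_rot: [-3.142, -0.0, -1.736]
ft_force: [-0.5, -0.4, -0.2]
opening: 0.498
```

```bash
python3 -c "
from h import *
chk('w8.png')"
```

```text
8.3 [577.21  76.01  93.6 ] [-0.5 -0.4 -0.2] 47.3 ('blue', 340, 364, array([352.1, 235. ])) ('yellow', 297, 318, array([307.2, 239. ]))
red 547 [210 505] [245 533]
```

View pics/w8.png

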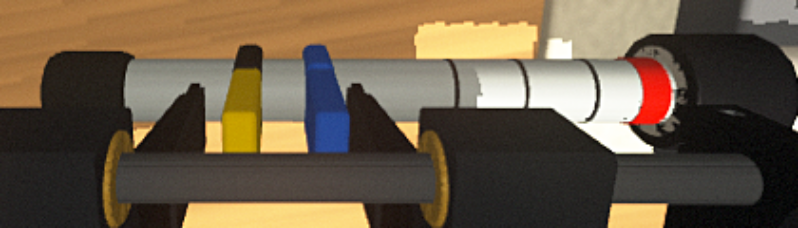

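```bash
cat >> h.py <<'E'
def prof(a=100,b=150,off=0):
    s=env.state();c=env.read_camera('wrist');T=camT(c,s)
    Rt=R.from_euler('xyz',s['tcp_rot']).as_matrix();ux=-Rt[:,0];ux[2]=0
    u0=np.array([580.1,91.2,62.]) # point on the axis
    base=u0+ux*np.dot(s['eef_pos']-u0,ux)
    n=T[:3,3]-base;n-=ux*(n@ux);n/=np.linalg.norm(n)
    out=[]
    for d in np.arange(a,b,.5):
        p=proj(c,T,base-ux*d+12*n);v=cv2.getRectSubPix(c['image'],(1,3),(float(p[0]),float(p[1]))).reshape(-1,3).mean(0)
        out.append((d,p.round(1),v.round()))
    return s,base,out
E
python3 - <<'E'
from h import *
s,b,o=prof(85,145);print(s['eef_pos'],b)
for d,p,v in o[::1]: print(d,*p,v)
E
```

```text
[577.2243928   76.04563733  93.61082821] [577.56382317  75.9890429   62.        ]
85.0 450.7 226.5 [240. 240. 233.]
85.5 451.5 226.5 [240. 241. 233.]
86.0 452.2 226.5 [239. 240. 233.]
86.5 452.9 226.5 [240. 240. 233.]
87.0 453.7 226.5 [242. 241. 235.]
87.5 454.4 226.5 [247. 247. 241.]
88.0 455.2 226.5 [244. 245. 237.]
88.5 455.9 226.5 [202. 203. 190.]
89.0 456.7 226.5 [83. 75. 66.]
89.5 457.4 226.5 [56. 47. 41.]
90.0 458.1 226.5 [126. 123. 115.]
90.5 458.9 226.5 [216. 217. 204.]
91.0 459.6 226.5 [241. 242. 232.]
91.5 460.4 226.5 [244. 245. 238.]
92.0 461.1 226.5 [241. 241. 234.]
92.5 461.8 226.5 [240. 241. 233.]
93.0 462.6 226.5 [240. 241. 233.]
93.5 463.3 226.5 [240. 240. 233.]
94.0 464.1 226.5 [239. 240. 232.]
94.5 464.8 226.5 [239. 240. 233.]
95.0 465.6 226.5 [240. 240. 233.]
95.5 466.3 226.5 [240. 240. 233.]
96.0 467.1 226.5 [240. 240. 232.]
96.5 467.8 226.5 [239. 240. 232.]
97.0 468.5 226.5 [240. 240. 232.]
97.5 469.3 226.5 [240. 240. 232.]
98.0 470.0 226.5 [239. 240. 231.]
98.5 470.8 226.5 [239. 240. 232.]
99.0 471.5 226.5 [240. 241. 232.]
99.5 472.3 226.5 [240. 240. 232.]
100.
[... 2421 characters left out ...]
6 [247.  31.  14.]
135.0 525.3 226.6 [247.  30.  15.]
135.5 526.0 226.6 [248.  27.  14.]
136.0 526.8 226.6 [247.  28.   9.]
136.5 527.5 226.6 [248.  28.   9.]
137.0 528.3 226.6 [248.  28.  10.]
137.5 529.0 226.6 [248.  28.   9.]
138.0 529.8 226.6 [248.  29.  13.]
138.5 530.5 226.6 [248.  27.  11.]
139.0 531.3 226.6 [249.  20.   6.]
139.5 532.0 226.6 [250.  11.   5.]
140.0 532.8 226.6 [243. 100.  90.]
140.5 533.5 226.6 [221. 162. 152.]
141.0 534.3 226.6 [191. 187. 176.]
141.5 535.1 226.6 [157. 166. 155.]
142.0 535.8 226.6 [91. 91. 85.]
142.5 536.6 226.6 [46. 44. 40.]
143.0 537.3 226.6 [27. 24. 21.]
143.5 538.1 226.6 [37. 33. 29.]
144.0 538.8 226.6 [44. 40. 35.]
144.5 539.6 226.6 [46. 41. 36.]
```

The band shows its full 10 mm width (130.1 to 140.0), followed by about 2 mm of bare leg before the mouth at about 142. The leg probably sits slightly past the mark. I'll add a gap metric and nudge the leg back with the outer finger, which needs less than 6 N; the lever resists 12 N.

```bash
cat >> h.py <<'E'
def gap():
    s,b,o=prof(60,170);v=np.array([x[2] for x in o]);d=np.array([x[0] for x in o])
    red=(v[:,0]-v[:,1])>90;i=np.where(red)[0]
    j=i[-1]+1
    while j<len(d)-1 and v[j,1]>110 or (j<i[-1]+2): j+=1
    c=env.read_camera('wrist');bl=blobs(c['image'],(250,100,420,350))
    print(round(s['t'],2),'y',s['eef_pos'][1].round(2),'f',s['ft_force'].round(1),'op',(s['opening']*95).round(1),'band',d[i[0]],d[i[-1]],'mouth',d[j],'gap',d[j]-d[i[-1]],'blue',bl['blue'][0].round(1),'yel',bl['yellow'][0].round(1))
E
python3 -c "
from h import *
gap()"
```

```text
Traceback (most recent call last):
  File "h.py", line 53, in gap
    print(round(s['t'],2),'y',s['eef_pos'][1].round(2),'f',s['ft_force'].round(1),'op',(s['opening']*95).round(1),'band',d[i[0]],d[i[-1]],'mouth',d[j],'gap',d[j]-d[i[-1]],'blue',bl['blue'][0].round(1),'yel',bl['yellow'][0].round(1))
                                                                                       ^^^^^^^^^^^^^^^^^^^^^^^
AttributeError: 'float' object has no attribute 'round'
```

>>> {"fn": "send_rows", "kwargs": {
  "moves": [
    [[0.01, 0, 0, 0, 0, 0], [0.02, 0, 0, 0, 0, 0], [0.025, 0, 0, 0, 0, 0], [0.025, 0, 0, 0, 0, 0]]
  ]
}}

```text
t: 8.83
eef_pos: [576.0, 68.2, 93.6]
tcp_rot: [-3.142, -0.0, -1.736]
ft_force: [-0.2, 0.1, 0.4]
opening: 0.5
```

```bash
python3 -c "
from h import *
gap()"
```

```text
Traceback (most recent call last):
  File "h.py", line 53, in gap
    print(round(s['t'],2),'y',s['eef_pos'][1].round(2),'f',s['ft_force'].round(1),'op',(s['opening']*95).round(1),'band',d[i[0]],d[i[-1]],'mouth',d[j],'gap',d[j]-d[i[-1]],'blue',bl['blue'][0].round(1),'yel',bl['yellow'][0].round(1))
                                                                                       ^^^^^^^^^^^^^^^^^^^^^^^
AttributeError: 'float' object has no attribute 'round'
```

>>> {"fn": "send_rows", "kwargs": {
  "moves": [
    [[0.003, 0, 0, 0, 0, 0], [0.003, 0, 0, 0, 0, 0]]
  ]
}}

```text
t: 9.1
eef_pos: [575.9, 67.7, 93.6]
tcp_rot: [-3.141, -0.0, -1.736]
ft_force: [-0.2, -0.1, 0.2]
opening: 0.5
```

```bash
python3 -c "
from h import *
gap()"
```

```text
Traceback (most recent call last):
  File "h.py", line 53, in gap
    print(round(s['t'],2),'y',s['eef_pos'][1].round(2),'f',s['ft_force'].round(1),'op',(s['opening']*95).round(1),'band',d[i[0]],d[i[-1]],'mouth',d[j],'gap',d[j]-d[i[-1]],'blue',bl['blue'][0].round(1),'yel',bl['yellow'][0].round(1))
                                                                                       ^^^^^^^^^^^^^^^^^^^^^^^
AttributeError: 'float' object has no attribute 'round'
```

```bash
sed -i "s/(s\['opening'\]\*95).round(1)/round(float(s['opening'])*95,1)/" h.py; python3 -c "
from h import *
gap()"
```

```text
9.2 y 67.77 f [0.9 0.2 0.1] op 47.6 band 122.0 131.5 mouth 134.0 gap 2.5 blue [337.4 235.1] yel [293.6 239.5]
```

>>> {"fn": "send_rows", "kwargs": {
  "moves": [
    [[0.003, 0, 0, 0, 0, 0], [0.003, 0, 0, 0, 0, 0]]
  ]
}}

```text
t: 9.47
eef_pos: [575.7, 66.8, 93.6]
tcp_rot: [-3.142, -0.0, -1.736]
ft_force: [-0.5, 0.1, 0.3]
opening: 0.5
```

```bash
python3 -c "
from h import *
gap()"
```

```text
9.47 y 66.81 f [-0.5  0.1  0.3] op 47.5 band 122.0 131.5 mouth 133.0 gap 1.5 blue [337.6 235.1] yel [293.7 239.5]
```

>>> {"fn": "send_rows", "kwargs": {
  "moves": [
    [[0.003, 0, 0, 0, 0, 0], [0.003, 0, 0, 0, 0, 0]]
  ]
}}

```text
t: 9.73
eef_pos: [575.5, 65.9, 93.6]
tcp_rot: [3.142, -0.0, -1.736]
ft_force: [-0.1, -0.2, 0.2]
opening: 0.501
```

```bash
python3 -c "
from h import *
gap()"
```

```text
9.73 y 65.88 f [-0.1 -0.2  0.2] op 47.6 band 121.5 131.5 mouth 132.5 gap 1.0 blue [336.7 235. ] yel [292.9 239.5]
```

>>> {"fn": "send_rows", "kwargs": {
  "moves": [
    [[0.002, 0, 0, 0, 0, 0], [0.002, 0, 0, 0, 0, 0]]
  ]
}}

```text
t: 10.0
eef_pos: [575.4, 65.3, 93.6]
tcp_rot: [-3.142, -0.0, -1.736]
ft_force: [0.8, 0.5, -0.8]
opening: 0.505
```

```bash
python3 -c "
from h import *
gap()"
```

```text
10.0 y 65.35 f [ 0.8  0.5 -0.8] op 48.0 band 121.5 131.5 mouth 132.5 gap 1.0 blue [336.6 235.1] yel [293.  239.3]
```

>>> {"fn": "send_rows", "kwargs": {
  "moves": [
    [[0.002, 0, 0, 0, 0, 0], [0.002, 0, 0, 0, 0, 0]]
  ]
}}

```text
t: 10.27
eef_pos: [575.4, 64.9, 93.6]
tcp_rot: [-3.141, 0.0, -1.736]
ft_force: [-0.6, 1.5, 0.1]
opening: 0.498
```

```bash
python3 -c "
from h import *
gap()"
```

```text
10.27 y 64.87 f [-0.6  1.5  0.1] op 47.3 band 121.5 131.0 mouth 132.0 gap 1.0 blue [336.6 235.1] yel [292.9 239.4]
```

>>> {"fn": "send_rows", "kwargs": {
  "moves": [
    [[0.002, 0, 0, 0, 0, 0], [0.002, 0, 0, 0, 0, 0]]
  ]
}}

```text
t: 10.53
eef_pos: [575.3, 64.4, 93.6]
tcp_rot: [-3.141, 0.0, -1.736]
ft_force: [0.4, 3.4, 0.5]
opening: 0.499
```

```bash
python3 -c "
from h import *
gap()"
```

```text
10.53 y 64.42 f [0.4 3.4 0.5] op 47.4 band 121.5 130.5 mouth 131.5 gap 1.0 blue [336.5 234.9] yel [292.8 239.4]
```

Pushing inward now meets the detent wall: 3.4 N, with zero force at y of about 65.2. The leg is in the detent. I'll release it and let it settle, then shift so both fingers would touch symmetrically.

>>> {"fn": "send_rows", "kwargs": {
  "moves": [
    [[-0.006, 0, 0, 0, 0, 0], [-0.006, 0, 0, 0, 0, 0], [-0.006, 0, 0, 0, 0, 0]]
  ]
}}

```text
t: 10.88
eef_pos: [575.5, 65.8, 93.6]
tcp_rot: [3.142, -0.0, -1.736]
ft_force: [0.7, 0.0, -0.6]
opening: 0.503
```

```bash
python3 -c "
from h import *
gap()"
```

```text
10.88 y 65.84 f [ 0.7  0.  -0.6] op 47.8 band 122.5 131.5 mouth 132.5 gap 1.0 blue [338.6 235.6] yel [294.7 239.4]
```

>>> {"fn": "send_rows", "kwargs": {
  "moves": [
    [[-0.01, 0, 0, 0, 0, 0], [-0.016, 0, 0, 0, 0, 0], [-0.016, 0, 0, 0, 0, 0], [-0.016, 0, 0, 0, 0, 0]]
  ]
}}

```text
t: 11.32
eef_pos: [576.4, 70.9, 93.6]
tcp_rot: [-3.142, -0.0, -1.736]
ft_force: [0.6, 0.6, 0.5]
opening: 0.498
```

```bash
python3 -c "
from h import *
gap()"
```

```text
11.32 y 70.85 f [0.6 0.6 0.5] op 47.3 band 128.0 137.0 mouth 138.0 gap 1.0 blue [347.4 235.2] yel [303.  239.1]
```

```bash
cat >> h.py <<'E'
def cross(d,f,lv,up):
    g=(f-lv)*(1 if up else -1);i=np.where((g[:-1]<0)&(g[1:]>=0))[0];return d[i]-g[i]*(d[i+1]-d[i])/(g[i+1]-g[i])
def gap2(k=3):
    r=[]
    for _ in range(k):
        s,b,o=prof(60,170);v=np.array([x[2] for x in o]);d=np.array([x[0] for x in o])
        f=v[:,0]-v[:,1];bl=cross(d,f,110,True)[0];br=cross(d,f,110,False)[-1]
        m=cross(d,v[:,0],110,False);m=m[m>br-.2][0];rings=cross(d,v[:,1],140,False);rings=rings[rings<bl-2]
        r.append([bl,br,m,m-br,m-bl,*rings[-2:]])
    print(round(s['t'],2),s['eef_pos'].round(2),s['ft_force'].round(1),round(float(s['opening'])*95,1),'bl br mouth gap mouth-bl rings',np.mean(r,0).round(2))
E
python3 -c "
from h import *
gap2()"
```

```text
11.52 [576.31  70.69  93.58] [ 0.3 -0.2 -0.5] 47.3 bl br mouth gap mouth-bl rings [127.46 136.85 137.24   0.39   9.78  86.05 110.81]
```

>>> {"fn": "send_rows", "kwargs": {
  "moves": [
    [[-0.01, 0, 0, 0, 0, 0], [-0.02, 0, 0, 0, 0, 0], [-0.022, 0, 0, 0, 0, 0], [-0.022, 0, 0, 0, 0, 0]]
  ]
}}

```text
t: 11.9
eef_pos: [577.5, 77.5, 93.6]
tcp_rot: [-3.142, -0.0, -1.736]
ft_force: [-0.3, -0.4, 0.3]
opening: 0.499
```

```bash
python3 -c "
from h import *
gap2()"
```

```text
12.0 [577.43  77.35  93.61] [-0.3  0.3  0.3] 47.3 bl br mouth gap mouth-bl rings [133.09 143.23 143.72   0.49  10.63  91.57 116.34]
```

>>> {"fn": "send_rows", "kwargs": {
  "moves": [
    [[-0.003, 0, 0, 0, 0, 0], [-0.003, 0, 0, 0, 0, 0]]
  ]
}}

```text
t: 12.22
eef_pos: [577.5, 78.0, 93.6]
tcp_rot: [3.142, -0.0, -1.736]
ft_force: [0.9, -2.3, -0.0]
opening: 0.5
```

```bash
python3 -c "
from h import *
gap2()"
```

```text
12.32 [577.53  78.02  93.61] [-0.7 -1.7  0. ] 47.5 bl br mouth gap mouth-bl rings [133.22 143.45 143.85   0.4   10.63  91.71 116.46]
```

From the combined force and image data, the detent centre matches the present state: zero force at y of about 77.4, with the band just out. Now I close in steps, moving the tool +x by half of each closing so that the post-side finger stays put.

>>> {"fn": "send_rows", "kwargs": {
  "moves": [
    [[0.01, 0, 0, 0, 0, 0], [0.017, 0, 0, 0, 0, 0], [0.017, 0, 0, 0, 0, 0], [0.017, 0, 0, 0, 0, 0]]
  ],
  "grip": 0.19
}}

```text
t: 12.7
eef_pos: [576.8, 72.9, 93.6]
tcp_rot: [-3.142, 0.0, -1.736]
ft_force: [-0.3, -0.9, -0.7]
opening: 0.405
```

```bash
python3 -c "
from h import *
gap2(2);chk('w9.png')"
```

```text
12.75 [576.76  73.01  93.65] [ 0.   1.  -0.3] 38.5 bl br mouth gap mouth-bl rings [128.28 138.41 138.92   0.51  10.64  86.77 111.67]
12.8 [576.74  73.09  93.61] [-0.3  0.9  0.5] 38.5 ('blue', 338, 361, array([348.6, 234.8])) ('yellow', 293, 315, array([304.2, 239.3]))
red 566 [210 503] [245 531]
```

View pics/w9.png

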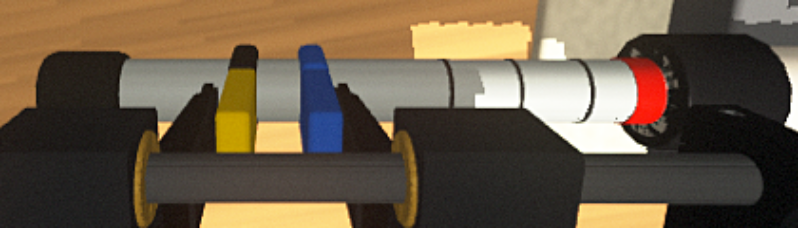

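The post and tab are now between the narrowed fingers, and mouth-bl (mouth to outer band edge) is unchanged at 10.64. I'll continue closing in 2 mm steps.

>>> {"fn": "send_rows", "kwargs": {
  "moves": [
    [[0.005, 0, 0, 0, 0, 0], [0.005, 0, 0, 0, 0, 0], [0.005, 0, 0, 0, 0, 0]]
  ],
  "grip": 0.253
}}

```text
t: 13.1
eef_pos: [576.4, 71.5, 93.6]
tcp_rot: [3.142, -0.0, -1.736]
ft_force: [-0.9, -0.6, 1.1]
opening: 0.375
```

```bash
python3 -c "
from h import *
gap2(2)"
```

```text
13.15 [576.43  71.51  93.59] [ 0.  -1.   0.2] 35.6 bl br mouth gap mouth-bl rings [127.22 137.55 137.8    0.25  10.58  85.78 110.63]
```

>>> {"fn": "send_rows", "kwargs": {
  "moves": [
    [[0.0035, 0, 0, 0, 0, 0], [0.0035, 0, 0, 0, 0, 0], [0.0035, 0, 0, 0, 0, 0]]
  ],
  "grip": 0.295
}}

```text
t: 13.45
eef_pos: [576.3, 70.5, 93.6]
tcp_rot: [-3.142, -0.0, -1.736]
ft_force: [-1.0, -0.9, 0.2]
opening: 0.361
```

```bash
python3 -c "
from h import *
gap2(2)"
```

```text
13.5 [576.29  70.5   93.6 ] [-0.2 -0.6 -0.1] 34.0 bl br mouth gap mouth-bl rings [126.31 136.43 136.74   0.31  10.43  84.85 109.7 ]
```

>>> {"fn": "send_rows", "kwargs": {
  "moves": [
    [[0.0035, 0, 0, 0, 0, 0], [0.0035, 0, 0, 0, 0, 0], [0.0035, 0, 0, 0, 0, 0]]
  ],
  "grip": 0.337
}}

```text
t: 13.8
eef_pos: [576.1, 69.5, 93.6]
tcp_rot: [3.142, -0.0, -1.736]
ft_force: [-0.1, 0.1, -0.6]
opening: 0.336
```

```bash
python3 -c "
from h import *
gap2(2);chk()"
```

```text
13.85 [576.13  69.49  93.61] [-0.6 -0.7  0.2] 31.7 bl br mouth gap mouth-bl rings [125.31 135.53 136.01   0.47  10.69  83.96 108.66]
13.9 [576.12  69.48  93.62] [-0.6 -0.6 -0.2] 31.7 ('blue', 334, 355, array([342.9, 234.6])) ('yellow', 295, 316, array([305.7, 239.1]))
red 566 [210 498] [245 526]
```

The lever is closing: the post-tab separation fell from 44.4 to 37.2 px while the leg stayed at its mark.

>>> {"fn": "send_rows", "kwargs": {
  "moves": [
    [[0.0035, 0, 0, 0, 0, 0], [0.0035, 0, 0, 0, 0, 0], [0.0035, 0, 0, 0, 0, 0]]
  ],
  "grip": 0.379
}}

```text
t: 14.2
eef_pos: [575.9, 68.4, 93.6]
tcp_rot: [3.142, -0.0, -1.736]
ft_force: [-0.9, -0.4, -0.1]
opening: 0.313
```

>>> {"fn": "send_rows", "kwargs": {
  "moves": [
    [[0.0035, 0, 0, 0, 0, 0], [0.0035, 0, 0, 0, 0, 0], [0.0035, 0, 0, 0, 0, 0]]
  ],
  "grip": 0.421
}}

```text
t: 14.45
eef_pos: [575.8, 67.4, 93.6]
tcp_rot: [-3.142, -0.0, -1.736]
ft_force: [-0.5, -0.1, -0.3]
opening: 0.29
```

```bash
python3 -c "
from h import *
gap2(2);chk()"
```

```text
14.5 [575.77  67.38  93.6 ] [ 0.4 -0.9 -0.5] 27.7 bl br mouth gap mouth-bl rings [123.3  133.52 133.78   0.26  10.48  81.96 106.75]
14.55 [575.77  67.41  93.6 ] [-0.7 -1.4  0.9] 27.6 ('blue', 331, 351, array([339.7, 234.4])) ('yellow', 299, 319, array([309., 239.]))
red 572 [210 495] [245 523]
```

>>> {"fn": "send_rows", "kwargs": {
  "moves": [
    [[0.0035, 0, 0, 0, 0, 0], [0.0035, 0, 0, 0, 0, 0], [0.0035, 0, 0, 0, 0, 0]]
  ],
  "grip": 0.463
}}

```text
t: 14.85
eef_pos: [575.6, 66.3, 93.6]
tcp_rot: [3.142, -0.0, -1.736]
ft_force: [-0.3, -1.1, -0.1]
opening: 0.276
```

```bash
python3 -c "
from h import *
gap2(2);chk()"
```

```text
14.9 [575.61  66.35  93.63] [-0.2  0.6  0.9] 25.7 bl br mouth gap mouth-bl rings [122.38 132.36 132.7    0.34  10.32  80.86 105.73]
14.95 [575.59  66.38  93.63] [ 0.5 -0.3 -0.3] 25.6 ('blue', 329, 349, array([338. , 234.1])) ('yellow', 300, 320, array([310.4, 238.8]))
red 562 [210 494] [245 522]
```

>>> {"fn": "send_rows", "kwargs": {
  "moves": [
    [[0.0025, 0, 0, 0, 0, 0], [0.0025, 0, 0, 0, 0, 0], [0.0025, 0, 0, 0, 0, 0], [0.0025, 0, 0, 0, 0, 0], [0.0025, 0, 0, 0, 0, 0]]
  ],
  "grip": 1
}}

```text
t: 15.42
eef_pos: [575.5, 65.6, 93.6]
tcp_rot: [-3.142, -0.0, -1.736]
ft_force: [0.3, -2.1, 0.4]
opening: 0.245
```

```bash
python3 -c "
from h import *
gap2(2);chk('w10.png')"
```

```text
15.47 [575.5   65.64  93.62] [-0.8 -1.6 -0.3] 23.4 bl br mouth gap mouth-bl rings [121.13 131.4  131.59   0.19  10.46  79.7  104.56]
15.52 [575.47  65.66  93.61] [-0.7 -1.8 -0.2] 22.8 ('blue', 328, 347, array([336. , 233.7])) ('yellow', 302, 322, array([312.2, 238.6]))
red 568 [210 492] [245 520]
```

View pics/w10.png

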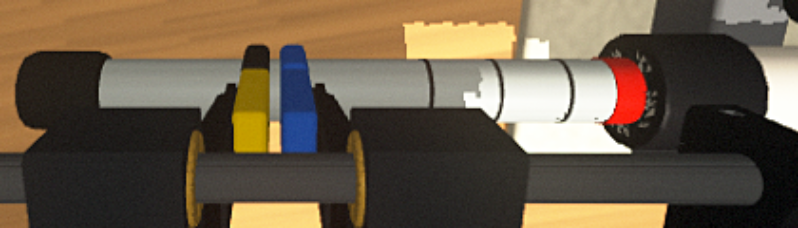

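The fingers are fully closed at an opening of about 23 mm, against 24 nominal. The post and tab are pinched, and the red band is just out of the collar. About 1.8 N of residual outward push remains; I'll null it with a small shift.

>>> {"fn": "send_rows", "kwargs": {
  "moves": [
    [[0.0015, 0, 0, 0, 0, 0], [0.0015, 0, 0, 0, 0, 0], [0.0015, 0, 0, 0, 0, 0], [0.0015, 0, 0, 0, 0, 0]]
  ],
  "grip": 1
}}

```text
t: 15.9
eef_pos: [575.4, 65.3, 93.6]
tcp_rot: [-3.142, 0.0, -1.736]
ft_force: [-0.3, 0.8, 0.5]
opening: 0.244
```

```bash
python3 -c "
from h import *
gap2(4)
print(env.state()['ft_force'])
c=env.read_camera('top')
for th,z in [('tub_green',28),('tub_blue',28),('phone_clip',19),('gift_orange',40),('party_cup',45)]:
    for r in env.look_for('top',th)[:1]: print(th,r['confidence'],onz(c,camT(c),r['xy'],z).round())
"
```

```text
16.05 [575.42  65.33  93.62] [-0.9  0.3 -1.3] 22.9 bl br mouth gap mouth-bl rings [121.11 131.31 131.85   0.55  10.74  79.69 104.55]
[-0.22152848  0.80301356 -0.90069885]
tub_green 0.74 [701. -33.  28.]
tub_blue 0.95 [ 413. -163.   28.]
phone_clip 0.72 [ 676. -180.   19.]
gift_orange 0.7 [706. 364.  40.]
party_cup 0.84 [390. 359.  45.]
```

```bash
python3 -c "
from cell import env
env.job_done();s=env.state();print(s['t'],s['ft_force'],s['opening'])"
```

```text
the job is handed in; nothing more can be done
the job is handed in; nothing more can be done
```

The leg is out at its length mark, and the yellow lever is fully closed. The job was handed in at about 16 s with the gripper still squeezing post and lever.

**What I did:** I pushed the leg out by the blue post with the collar-side finger. The first push went about 2 mm past the mark, at around 5 N. I eased the leg back with the outer finger, against the yellow tab, and then out again to the centre of the detent. Next I closed the lever in steps of about 2 mm, shifting the arm along so that the post stayed at the mark.

**Last checks:**
- **Lever:** the finger opening was about 23 mm against the nominal 24 mm closed, with the gripper commanded fully shut.
- **Leg:** the red band was fully out, with about 0.5 mm of bare leg behind it. Net force along the leg was under 1 N. A 0.4 mm shift reversed the sign of that force, as it should at the detent's centre.
- **Other things:** the two tubs, phone clip, gift box and cup were found within about 10 mm of where they were first measured, which is the detector's accuracy. I did not check the plate. The arm did not go near any of them.

**What disagreed:** when I released the leg after small test pushes, the images did not clearly show it springing back into the detent, though the measured forces showed the detent on both sides. I placed the mark from those forces together with the red band. The final state could not be read after handing in.

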